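# Pair rings with their posts and hold one up to the inspection camera

## Task

Two brass rings lie loose on the bench: slip each over the steel post it fits, the wide ring on the thick post and the small ring on the thin post, right down on the post's flange, while both posts stand in the wooden block. Then pull the thick post with its ring out of the block by its flat tab and hold it up to the inspection camera: the ring in the middle of the view, 10 cm in front of the lens, the post upright in the camera's picture (so leaning back towards the robot as much as the camera looks down) and a broad flat of its tab facing the lens squarely. Finish while holding it still there, without touching the camera, and leave the other post in the block and the mug, vial and tile where they are.

Things in the scene. Friction and masses are not known exactly. Their poses are not given: they have to be found in the camera images.
- rack: Fixed wooden block, 60 (x) x 150 (y) x 40 mm high, on the bench; origin: centre of its underside, z up. The posts stand in square sockets (17 mm wide, 30 mm deep) in its top at y = +40 and -40 mm of the block; either post may be in either socket. Turned up to about 23 degrees.
- post_thick_tab (a point): Thick loose steel post, 0.12 kg. From below (mm): shank in the socket (14 square, 26 long), flange on the block's top (34 wide, 6 thick), spindle (24 diameter, 12 tall, chamfered), flat tab to grip (x: 10 thick, y: 18 wide, 30 tall). Point: on the axis, 9 under the top end, 21 above the spindle, 39 above the block. z up the post, x square to the tab's flats, parallel to the block's x.
- post_thin_tab (a point): Thin loose steel post (0.12 kg), the same in all heights as the thick one, but spindle 16 mm in diameter, flange 26 mm across, tab 12 mm wide (y) and 10 mm thick (x). The point and axes are placed as on the thick post. It stays in the block.
- ring_wide_mid (a point): Wide loose brass ring, outside diameter 36, bore 28, 12 mm high, 0.04 kg, lying flat on the bench; the point is its centre, half-way up (6 mm). Fits the thick post. Seated on the flange its centre lies on the post's axis 27 mm below the post's listed point.
- ring_small_mid (a point): Small loose brass ring, outside diameter 28, bore 20, 12 mm high, 0.03 kg, lying flat on the bench; the point is its centre, half-way up (6 mm). Fits the thin post. Seated on the flange its centre lies on the post's axis 27 mm below the post's listed point. The two rings' places may be swapped.
- camera_stand: Fixed stand of the inspection camera: round black foot 90 mm across with an upright 12 mm rod about 0.23 m tall that carries the camera head; origin at the centre of the foot's underside. Turned up to about 23 degrees.
- camera_head: Inspection camera, fixed on the stand: 46 mm square aluminium housing, 24 to 88 mm behind a round black lens 32 mm wide. Origin: middle of the lens's front, 212 mm above the bench. It looks along its own -x, towards the robot's side and always 25 degrees below level; its z is up in its picture, so it leans 25 degrees from vertical towards the robot's side; y is across the picture.
- view_point (a point): Middle of the camera's view, in the air 100 mm straight in front of the lens along its line of sight, about 170 mm above the bench; axes as the camera head's. The wide ring's centre must be held here, with the post's z along the head's z and the post's x along the head's x (either flat may face the lens).
- mug: Bystander: small grey stoneware mug, 66 x 91 x 60 mm, standing; origin at its underside.
- vial: Bystander: small white vial, 30 mm in diameter, 62 mm tall, standing; origin at its underside.
- tile: Bystander: grey triangular tile, 53 x 64 x 7 mm, lying flat; origin at its underside.
Mind the look-alikes: they are no part of the job. Leave any turquoise look-alike of the part that bears post_thick_tab alone.

How it is judged:
By the outcome, as a careful person would: the job done as asked, in the order asked, and still so for the second after the job is handed in, while the arm keeps its last pose, push and grip.
It also fails if it takes over 58 s, if anything falls off the work surface, if the arm or the gripper's body presses on something with over 40 N, if the wrist force passes 120 N, or if a joint passes its speed limit or range.

## Robot

A 7-joint arm with a two-finger parallel gripper is mounted at the origin on a cart in front of the work surface, level with it; the furniture and walls round the work are solid. World frame = base frame: x ahead of the robot, y to its left, z up, the work surface at z = 0. Lengths are in m, angles in rad, forces in N, time in s.
With the tool pointing down it reaches from about 0.425 to 0.875 m from the base axis. Payload 4.7 kg.
Tool frame: the origin (TCP) lies midway between the tips of the shut fingers; the grasp point (between the pads) lies 19 mm behind it (ctrl.grip_point_offset is the distance from the TCP to the grasp point, in m); z points along the fingers, y is the line along which they close (so a half turn about z gives the same grasp; the last joint's range is limited). The gripper opens to 87 mm and grips with 3 to 60 N. Pads are 19 mm wide; open, the fingers measure 117 mm over their backs; the gripper's body (75 mm by 190 mm) begins 51 mm behind the grasp point.
Start: joints at [1.158, 0.321, -0.07, 1.45, 0.023, 1.371, -0.057], TCP at [0.269, -0.592, 0.223] pointing down, gripper open.
Joint ranges: [-2.86, 2.86], [-0.3, 2.09], [-1.38, 1.24], [0.06, 2.45], [-1.56, 4.7], [0.09, 2.05], [-2.69, 2.69]. Speed limits (rad/s): [2.57, 2.57, 3.14, 3.14, 3.14, 3.14, 3.14].

## Interface

Orientations are given as a rotation vector (axis times angle).
In Python, from bench import ctrl gives the robot as it stands. The module is installed in compiled form; this text tells all that it offers.
- The arm moves only by the shell command python3 -m handwheel 'ROWS' [OPENING] [FORCE]. ROWS is JSON, a list of rows, each an object of numbers: "x", "y", "z": the shift along the tool's x, y, z in m; "wx", "wy", "wz": the turn, a rotation vector about the tool's x, y, z in degrees. A call has 1 to 10 rows; each row is the pose to reach, as a shift and turn from the pose commanded when the call began, along the tool's axes at that moment; what a row does not reach only later rows make up. A row lasts 1/12 s, in which the tool goes at most 41.7 mm and 7.16 degrees, less where a joint would pass 70% of its speed; a pose out of reach is approached as far as the arm can. A call with a gripper value outside its range is refused whole. OPENING is the finger opening in m, from 0 to 0.087, set as the call begins (- or left out, the last holds). The fingers move at their own pace and stop on an object; FORCE is the grip in N (left out, the last holds). Time passes only in rows, so rows that repeat a pose let the fingers close. It gives the time, the measured TCP pose, the force, the opening and the grip force at its end, in the units of the state.
- ctrl.get_state(): the state, without advancing time (a new reading comes with each control period).
- ctrl.get_image(name): name is "side" or "top" or "wrist"; returns a dict with "image" (480x640x3 uint8, red, green, blue), "K" (3x3 intrinsics, pixels), "k1" (the pictures are not rectified: a ray, as slopes to the right and down, at radius r is drawn at 1 + k1 r^2 times it, then the intrinsics apply), "world_to_cam" (4x4, takes a point from world to camera coordinates); the wrist camera has in their place "hand_eye" (4x4, takes a point from camera to tool coordinates, whose origin is the TCP and whose axes are the flange's). Camera axes: x right, y down, z forward; pixel columns grow to the right and rows downward; lengths in m; the calibration is good to about 2 mm. A picture is of the moment at which its call begins: read the wrist's pose just before it. There is no depth.
- ctrl.close_job(): hands the job in; it is judged then, once.
The state is a dict: "time": time; "joint_positions": joint angles; "qd": joint speeds; "joint_torque": joint torques, N m; "position": TCP position; "tool_rot": TCP orientation; "ft_force": force on the tool from outside, world axes, zero at the start; "torque": the same for the moment, N m; "grip_width": opening from 0.0 (shut) to 1.0 (fully open); "grip_force": force on a finger pad.
Only numpy, scipy, OpenCV 4.12 (cv2) and the standard library are available. Lean on these libraries where they do the work, as an engineer would, in place of code of your own. Each camera call takes 0.05 s, during which the arm holds its last target. There are 200 camera calls.

## Working session

There is one attempt and no reset: what is moved stays moved. The work goes in short steps, Python scripts to look and compute and a shell command to move; the robot and the scene stay as the last step left them, time stands still between calls to the robot, and variables do not carry over. Pictures are saved under pics/ and viewed, at most 10 in all, crops included, and the job is handed in when it is done.

```bash
mkdir -p pics; python3 - <<'E'
from bench import ctrl
import cv2,numpy as np
s=ctrl.get_state();print(s)
ims=[]
for n in("side","top","wrist"):
    d=ctrl.get_image(n);cv2.imwrite(f"pics/{n}0.png",d["image"][:,:,::-1]);print(n,d["K"],d["k1"],d.get("world_to_cam",d.get("hand_eye")))
E
```

```text
{'time': 0.0, 'joint_positions': array([ 1.15811492,  0.32183428, -0.07011068,  1.45166448,  0.02262364,
        1.37075776, -0.05691516]), 'qd': array([-0.00036735,  0.00061596, -0.00046199, -0.00012278, -0.00065935,
       -0.00095168, -0.00112114]), 'joint_torque': array([-4.53743496e-04, -4.91296935e+01, -4.04207027e-01, -3.12531638e+01,
       -6.40304340e-02,  4.37263492e-02,  1.90264918e-04]), 'position': array([ 0.26880349, -0.59122636,  0.22145965]), 'tool_rot': array([-3.06855554e+00, -6.64996072e-01,  7.92305989e-04]), 'ft_force': array([ 0.08052436,  0.29062392, -0.32403851]), 'torque': array([0.00170827, 0.00334848, 0.04317861]), 'grip_force': 0.0, 'grip_width': 1.0007051011328543}
side [[559.20766832   0.         318.21732941]
 [  0.         559.20766832 230.57254163]
 [  0.           0.           1.        ]] -0.0004252892647546475 [[-0.92864029 -0.37076347 -0.01271463  0.51704679]
 [-0.14908533  0.40435467 -0.90236958  0.21919472]
 [ 0.3397069  -0.83608119 -0.43077544  0.99904034]
 [ 0.          0.          0.          1.        ]]
top [[538.65378856   0.         323.16415415]
 [  0.         538.65378856 245.23864089]
 [  0.           0.           1.        ]] -0.1505278952659187 [[ 0.01331641 -0.99987157 -0.00891729 -0.01241525]
 [-0.991692   -0.01206531 -0.12806799  0.60621421]
 [ 0.12794396  0.01054861 -0.9917253   1.2342811 ]
 [ 0.          0.          0.          1.        ]]
wrist [[383.65385056   0.         311.14737438]
 [  0.         383.65385056 234.71598335]
 [  0.           0.           1.        ]] -0.003370299799812138 [[ 8.54151169e-04 -9.67518900e-01 -2.52797249e-01  6.89911382e-02]
 [ 9.99999509e-01  9.53647179e-04 -2.71050892e-04  6.11366003e-04]
 [ 5.03326244e-04 -2.52796893e-01  9.67519239e-01 -1.61490840e-01]
 [ 0.00000000e+00  0.00000000e+00  0.00000000e+00  1.00000000e+00]]
```

View pics/top0.png

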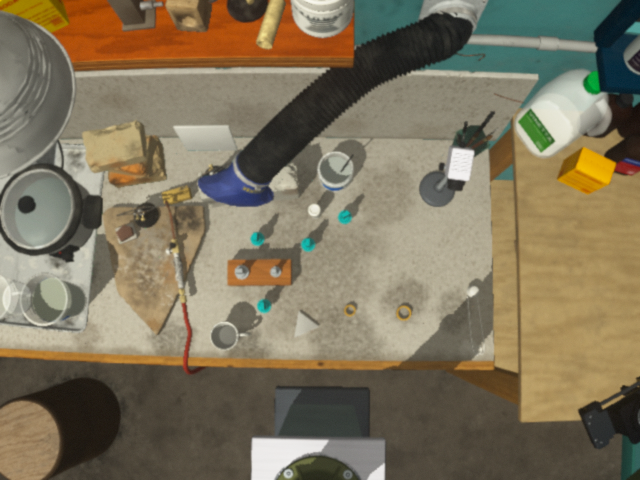

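View pics/side0.png

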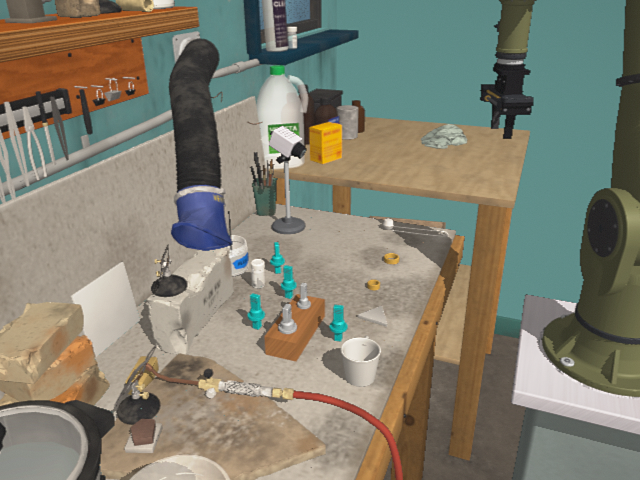

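The top view shows:
- **Rack:** at (260,272), with the thick steel post at (242,270) and the thin one at (277,270).
- **Rings:** the wide ring is at (404,311) and the small ring at (350,310).
- **Camera:** the stand foot is at (437,188) and the head at (460,165).
- **Posts that could be mistaken:** turquoise ones at (257,238), (307,243), (345,215) and (263,306).

I choose the two grey posts in the block. Next I measure by masks.

```bash
cat > h.py <<'E'
from bench import ctrl
import cv2,numpy as np
from scipy.spatial.transform import Rotation as R
def view(name):
    s=ctrl.get_state();d=ctrl.get_image(name)
    if name=="wrist":
        T=np.eye(4);T[:3,:3]=R.from_rotvec(s["tool_rot"]).as_matrix();T[:3,3]=s["position"]
        d["c2w"]=T@d["hand_eye"]
    else: d["c2w"]=np.linalg.inv(d["world_to_cam"])
    return d
def ray(d,px):
    p=cv2.undistortPoints(np.array(px,float).reshape(-1,1,2),d["K"],np.array([d["k1"],0,0,0,0.]))[:,0]
    v=np.c_[p,np.ones(len(p))]@d["c2w"][:3,:3].T
    return d["c2w"][:3,3],v
def onz(d,px,z):
    o,v=ray(d,px);return o+v*((z-o[2])/v[:,2])[:,None]
def proj(d,P):
    w=np.linalg.inv(d["c2w"]);q=np.atleast_2d(P)@w[:3,:3].T+w[:3,3]
    return cv2.projectPoints(q,np.zeros(3),np.zeros(3),d["K"],np.array([d["k1"],0,0,0,0.]))[0][:,0]
def blobs(mask,amin=20):
    n,l,st,c=cv2.connectedComponentsWithStats(mask.astype(np.uint8))
    return [(c[i],st[i,4],l==i) for i in range(1,n) if st[i,4]>=amin]
def hsv(d): return cv2.cvtColor(d["image"],cv2.COLOR_RGB2HSV)
def tri(d1,p1,d2,p2):
    o1,v1=ray(d1,p1);o2,v2=ray(d2,p2);v1=v1[0];v2=v2[0]
    t=np.linalg.lstsq(np.c_[v1,-v2],o2-o1,rcond=None)[0]
    a=o1+v1*t[0];b=o2+v2*t[1];return (a+b)/2,np.linalg.norm(a-b)
E
python3 - <<'E'
from h import *
d=view("top");s=view("side");h=hsv(d)
np.set_printoptions(precision=4,suppress=True)
for nm,x0,x1,y0,y1 in(("rings",330,420,295,325),("rack",220,300,250,295)):
    m=np.zeros(h.shape[:2],bool);m[y0:y1,x0:x1]=((h[...,0]<28)&(h[...,1]>120)&(h[...,2]>50))[y0:y1,x0:x1]
    for c,a,l in blobs(m):
        pts=cv2.findNonZero(l.astype(np.uint8));r=cv2.minAreaRect(pts)
        z=.006 if nm=="rings" else .04
        print(nm,c,a,onz(d,[c],z)[0],r,onz(d,cv2.boxPoints(r),z).tolist() if nm=="rack" else "")
f=onz(d,[[437,188]],.005);print("foot approx",f)
print("posts",onz(d,[[242,270],[277,270]],.085))
print(proj(d,[[.45,0,0],[.55,0,0]]))
a=np.hstack([cv2.resize(d["image"][140:220,400:500],(400,320),interpolation=2),cv2.resize(s["image"][110:240,255:340],(400,320),interpolation=2)])
b=np.hstack([cv2.resize(d["image"][250:325,220:320],(400,280),interpolation=2),cv2.resize(d["image"][280:340,330:430],(400,280),interpolation=2)])
cv2.imwrite("pics/crop1.png",np.vstack([a,b])[:,:,::-1])
E
```

```text
rings [349.3651 309.8095] 63 [ 0.4555 -0.0691  0.006 ] ((349.5000305175781, 310.0000305175781), (10.60660171508789, 10.60660171508789), 45.0) 
rings [403.172  312.3548] 93 [ 0.4507 -0.1983  0.006 ] ((403.0, 312.0), (14.0, 14.0), 90.0) 
rack [260.5867 272.0789] 1343 [0.5407 0.1418 0.04  ] ((259.5, 272.0), (26.0, 63.0), 90.0) [[0.5705718683205212, 0.2203065326555118, 0.040000000000000036], [0.5725650401314438, 0.07066143670977335, 0.040000000000000036], [0.5113102116214219, 0.06943121379043328, 0.040000000000000036], [0.5090053965465108, 0.21825026855047883, 0.040000000000000036]]
foot approx [[ 0.7571 -0.2845  0.005 ]]
posts [[0.5413 0.1788 0.085 ]
 [0.5425 0.0988 0.085 ]]
[[320.4923 311.7786]
 [321.0628 270.3262]]
```

View pics/crop1.png

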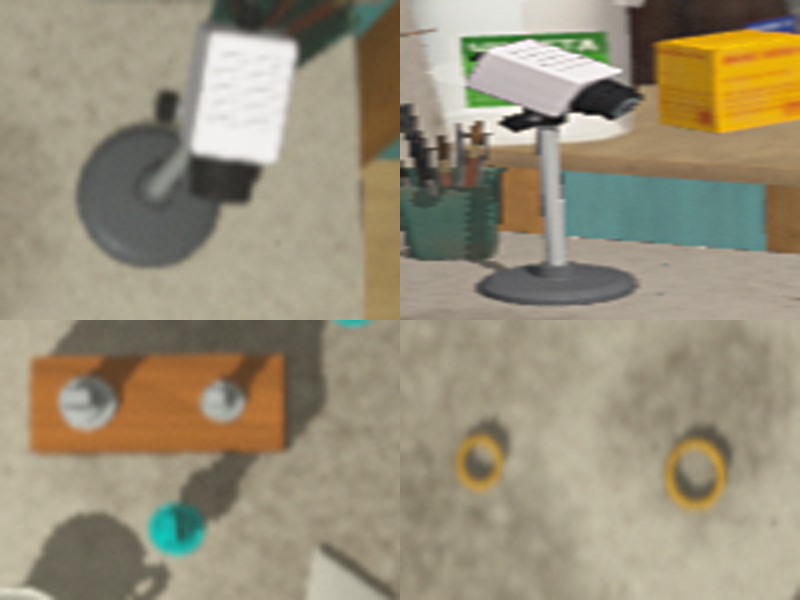

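The crops confirm the choice: the two grey posts in the orange block, thick on the left and thin on the right. The wide ring is right at px (403,312) and the small one left at (349,310). The nearby turquoise post is rejected. Now I go above the wide ring.

```bash
cat >> h.py <<'E'
def target(P,Rt):
    "print shift/turn in tool axes to the wanted pose"
    s=ctrl.get_state();Rc=R.from_rotvec(s["tool_rot"])
    print("shift",np.round(Rc.inv().apply(np.array(P)-s["position"]),4),"turn",np.round((Rc.inv()*Rt).as_rotvec(degrees=True),2))
def down(yaw): # tool z down, tool x at world yaw (deg)
    return R.from_euler("z",yaw,degrees=True)*R.from_euler("x",180,degrees=True)
E
python3 -m handwheel '[{"x":0.328,"y":-0.282,"z":0.07,"wz":24.5},{"x":0.328,"y":-0.282,"z":0.07,"wz":24.5},{"x":0.328,"y":-0.282,"z":0.07,"wz":24.5},{"x":0.328,"y":-0.282,"z":0.07,"wz":24.5},{"x":0.328,"y":-0.282,"z":0.07,"wz":24.5},{"x":0.328,"y":-0.282,"z":0.07,"wz":24.5},{"x":0.328,"y":-0.282,"z":0.07,"wz":24.5},{"x":0.328,"y":-0.282,"z":0.07,"wz":24.5},{"x":0.328,"y":-0.282,"z":0.07,"wz":24.5},{"x":0.328,"y":-0.282,"z":0.07,"wz":24.5}]'
python3 - <<'E'
from h import *
target([.4507,-.1983,.15],down(0))
E
```

```text
shift [ 0.3282 -0.2826  0.0723] turn [-5.000e-02  1.000e-02  2.446e+01]invalid input at $[0]: expected keys x, y, z, wx, wy, wz
```

```bash

python3 -m handwheel '[{"x":0.328,"y":-0.282,"z":0.07,"wx":0,"wy":0,"wz":24.5},{"x":0.328,"y":-0.282,"z":0.07,"wx":0,"wy":0,"wz":24.5},{"x":0.328,"y":-0.282,"z":0.07,"wx":0,"wy":0,"wz":24.5},{"x":0.328,"y":-0.282,"z":0.07,"wx":0,"wy":0,"wz":24.5},{"x":0.328,"y":-0.282,"z":0.07,"wx":0,"wy":0,"wz":24.5},{"x":0.328,"y":-0.282,"z":0.07,"wx":0,"wy":0,"wz":24.5},{"x":0.328,"y":-0.282,"z":0.07,"wx":0,"wy":0,"wz":24.5},{"x":0.328,"y":-0.282,"z":0.07,"wx":0,"wy":0,"wz":24.5},{"x":0.328,"y":-0.282,"z":0.07,"wx":0,"wy":0,"wz":24.5},{"x":0.328,"y":-0.282,"z":0.07,"wx":0,"wy":0,"wz":24.5}]'
python3 - <<'E'
from h import *
print(ctrl.get_state()["joint_positions"])
target([.4507,-.1983,.15],down(0))
d=view("wrist");cv2.imwrite("pics/w1.png",d["image"][:,:,::-1])
h=hsv(d);m=(h[...,0]>12)&(h[...,0]<30)&(h[...,1]>110)&(h[...,2]>50)
for c,a,l in blobs(m,100):
    r=cv2.minAreaRect(cv2.findNonZero(l.astype(np.uint8)));print(c,a,r,onz(d,[c,r[0]],.006))
E
```

```text
time: 1.08
position: [0.4422, -0.217, 0.156]
tool_rot: [3.141, -0.002, 0.001]
ft_force: [1.7, -0.1, 0.8]
grip_width: 1.001
grip_force: 0.0
[ 0.72391196  0.04654955 -0.32908181  1.91020602  0.0167431   1.18665912
 -1.18288691]
shift [ 0.0085 -0.0187  0.006 ] turn [ 0.04 -0.03 -0.06]
[130.22206897 202.48827586] 725 ((130.9000244140625, 202.30001831054688), (34.435447692871094, 36.224300384521484), 63.43495178222656) [[ 0.45745416 -0.06882509  0.006     ]
 [ 0.45761036 -0.06940154  0.006     ]]
[288.3769339  208.45991561] 711 ((288.7500305175781, 208.25001525878906), (42.42640686035156, 43.133514404296875), 45.0) [[ 0.45243465 -0.19872771  0.006     ]
 [ 0.4526103  -0.19903794  0.006     ]]
[ 90.47956989 319.29820789] 1395 ((93.43429565429688, 318.8907165527344), (37.061988830566406, 69.58369445800781), 5.856013774871826) [[ 0.35215315 -0.02074576  0.006     ]
 [ 0.35255353 -0.02344361  0.006     ]]
[531.72249823 319.43789922] 1409 ((528.7921142578125, 318.9207763671875), (69.45360565185547, 37.41339874267578), 84.2894058227539) [[ 0.35193919 -0.41419729  0.006     ]
 [ 0.35244795 -0.41150479  0.006     ]]
[312.54325799 339.40140296] 1283 ((311.0, 339.4999694824219), (225.99996948242188, 4.999999046325684), 0.0) [[ 0.33227479 -0.21874683  0.006     ]
 [ 0.33217589 -0.21735203  0.006     ]]
[472.2732385 376.8926563] 6046 ((458.5, 374.5), (21.0, 361.0), 90.0) [[ 0.29334895 -0.36736014  0.006     ]
 [ 0.29591087 -0.35428384  0.006     ]]
```

View pics/w1.png

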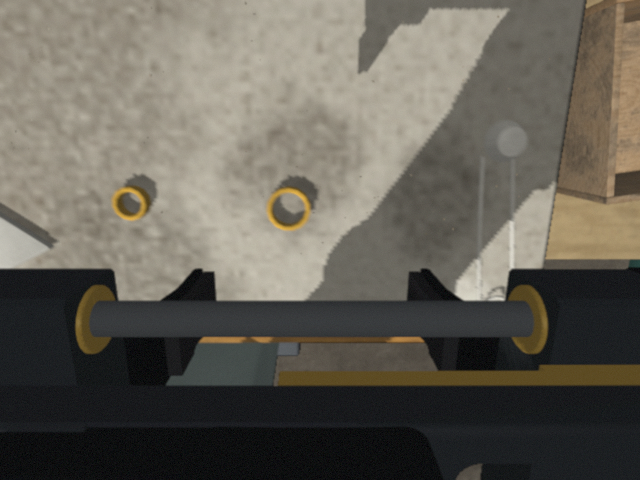

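The wrist view shows the wide ring at (289,208), giving (0.4522,-0.199). The small ring at (131,202) gives (0.4575,-0.069).

```bash

python3 -m handwheel '[{"x":0.01,"y":-0.018,"z":0.04,"wx":0,"wy":0,"wz":0},{"x":0.01,"y":-0.018,"z":0.08,"wx":0,"wy":0,"wz":0},{"x":0.01,"y":-0.018,"z":0.1,"wx":0,"wy":0,"wz":0},{"x":0.01,"y":-0.018,"z":0.1,"wx":0,"wy":0,"wz":0},{"x":0.01,"y":-0.018,"z":0.1,"wx":0,"wy":0,"wz":0}]' 0.06 15
python3 - <<'E'
from h import *
target([.4522,-.199,.003],down(0))
d=view("wrist")
h=hsv(d);m=(h[...,0]>12)&(h[...,0]<30)&(h[...,1]>110)&(h[...,2]>50)
for c,a,l in blobs(m,200):
    r=cv2.minAreaRect(cv2.findNonZero(l.astype(np.uint8)));print(c,a,r[1],onz(d,[r[0]],.006))
E
```

```text
time: 1.55
position: [0.451, -0.2007, 0.0555]
tool_rot: [-3.14, 0.001, 0.003]
ft_force: [-0.9, -1.2, 0.2]
grip_width: 0.731
grip_force: 0.0
shift [ 0.0013 -0.0016  0.0525] turn [-0.07  0.12 -0.05]
[ 83.73190985 247.11743772] 1686 (45.0, 57.0) [[ 0.45794537 -0.0709295   0.006     ]]
[309.43723209 257.25535824] 1633 (62.0, 61.0) [[ 0.45230804 -0.20014278  0.006     ]]
[144.23389232 319.39805825] 1133 (29.451454162597656, 68.87345123291016) [[ 0.41229791 -0.10171279  0.006     ]]
[478.02894737 319.27017544] 1140 (69.0380859375, 29.29991340637207) [[ 0.41250672 -0.30033886  0.006     ]]
[447.89931286 376.76665264] 7131 (21.0, 423.0) [[ 0.37412053 -0.27426665  0.006     ]]
```

```bash

python3 -m handwheel '[{"x":0.001,"y":0,"z":0.03,"wx":0,"wy":0,"wz":0},{"x":0.001,"y":0,"z":0.052,"wx":0,"wy":0,"wz":0},{"x":0.001,"y":0,"z":0.052,"wx":0,"wy":0,"wz":0},{"x":0.001,"y":0,"z":0.052,"wx":0,"wy":0,"wz":0}]'
python3 -m handwheel '[{"x":0,"y":0,"z":0,"wx":0,"wy":0,"wz":0},{"x":0,"y":0,"z":0,"wx":0,"wy":0,"wz":0},{"x":0,"y":0,"z":0,"wx":0,"wy":0,"wz":0},{"x":0,"y":0,"z":0,"wx":0,"wy":0,"wz":0},{"x":0,"y":0,"z":0,"wx":0,"wy":0,"wz":0},{"x":0,"y":0,"z":0,"wx":0,"wy":0,"wz":0}]' 0.02 15
```

```text
time: 1.93
position: [0.4533, -0.2015, 0.0053]
tool_rot: [3.141, -0.002, 0.001]
ft_force: [0.7, -0.3, 0.7]
grip_width: 0.687
grip_force: 0.0
time: 2.43
position: [0.4534, -0.2011, 0.0049]
tool_rot: [3.141, -0.001, 0.002]
ft_force: [-1.1, -0.3, 4.6]
grip_width: 0.403
grip_force: 15.0
```

```bash

python3 -m handwheel '[{"x":0,"y":0,"z":-0.04,"wx":0,"wy":0,"wz":0},{"x":0,"y":0,"z":-0.08,"wx":0,"wy":0,"wz":0},{"x":0.0,"y":-0.03,"z":-0.105,"wx":0,"wy":0,"wz":0},{"x":0.005,"y":-0.06,"z":-0.135,"wx":0,"wy":0,"wz":0},{"x":0.01,"y":-0.09,"z":-0.16,"wx":0,"wy":0,"wz":0},{"x":0.015,"y":-0.13,"z":-0.165,"wx":0,"wy":0,"wz":0},{"x":0.02,"y":-0.17,"z":-0.165,"wx":0,"wy":0,"wz":0},{"x":0.027,"y":-0.21,"z":-0.165,"wx":0,"wy":0,"wz":0},{"x":0.027,"y":-0.25,"z":-0.165,"wx":0,"wy":0,"wz":0},{"x":0.027,"y":-0.29,"z":-0.165,"wx":0,"wy":0,"wz":0}]'
python3 -m handwheel '[{"x":0,"y":-0.04,"z":0,"wx":0,"wy":0,"wz":0},{"x":0,"y":-0.05,"z":0,"wx":0,"wy":0,"wz":0},{"x":0,"y":-0.05,"z":0,"wx":0,"wy":0,"wz":0},{"x":0,"y":-0.05,"z":0,"wx":0,"wy":0,"wz":0}]'
python3 - <<'E'
from h import *
print(ctrl.get_state()["qd"])
d=view("wrist");np.savez("w2.npz",image=d["image"],c2w=d["c2w"],K=d["K"],k1=d["k1"]);cv2.imwrite("pics/w2.png",d["image"][:,:,::-1])
for z in(.088,.076,.046): print(proj(d,[[.5413,.1788,z],[.5425,.0988,z]]))
E
```

```text
time: 3.27
position: [0.4798, 0.091, 0.1692]
tool_rot: [3.141, -0.001, 0.001]
ft_force: [0.8, -0.3, 0.2]
grip_width: 0.401
grip_force: 15.0
time: 3.6
position: [0.4798, 0.1391, 0.1688]
tool_rot: [3.141, 0.001, -0.001]
ft_force: [-0.8, -0.5, -0.1]
grip_width: 0.403
grip_force: 15.0
[ 2.77898465e-02 -4.07668722e-03  4.09362308e-02  9.38272116e-03
  7.36941180e-03  2.43163599e-03  9.95255183e-06]
[[246.08116494 147.24330914]
 [376.0248006  145.48269796]]
[[249.12502036 146.63084911]
 [372.98110834 144.95213518]]
[[255.6183408  145.32446409]
 [366.48916656 143.82063605]]
```

View pics/w2.png

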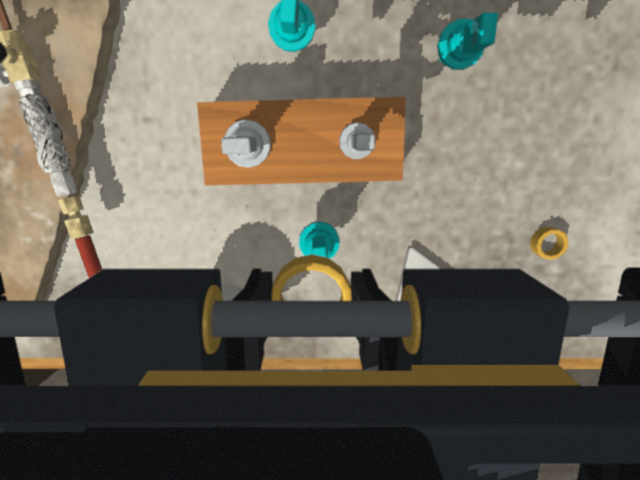

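The wrist view shows the block with corners at about (198,103), (405,97), (403,179) and (205,185). The thick post's flange is at (246,143), the thin post's at (358,141), and the held ring's front edge is at (313,257).

```bash
cat > m.py <<'E'
from h import *
np.set_printoptions(precision=4,suppress=True)
def rack(d):
    h=hsv(d)
    m=((h[...,0]<16)&(h[...,1]>130)&(h[...,2]>60)).astype(np.uint8);m[230:]=0
    c=max(cv2.findContours(cv2.morphologyEx(m,cv2.MORPH_CLOSE,np.ones((5,5))),0,2)[0],key=cv2.contourArea)
    q=cv2.approxPolyDP(cv2.convexHull(c),8,True)[:,0].astype(float)
    Q=onz(d,q,.04);print("corners",q.tolist());print(Q)
    r=cv2.minAreaRect(Q[:,:2].astype(np.float32)*1000);print("rect mm",r);
    e=[Q[(i+1)%len(Q)]-Q[i] for i in range(len(Q))]
    print("edge yaw",[np.round(np.degrees(np.arctan2(v[1],v[0])),1) for v in e],[round(np.linalg.norm(v),4) for v in e])
    b=((h[...,1]<60)&(h[...,2]>60)).astype(np.uint8)
    hull=np.zeros_like(b);cv2.fillConvexPoly(hull,q.astype(np.int32),1);hull=cv2.erode(hull,np.ones((9,9)))
    for c,a,l in blobs(b&hull,150):
        k=cv2.findContours(l.astype(np.uint8),0,2)[0][0];(cx,cy),rr=cv2.minEnclosingCircle(k)
        print("post",c,a,(cx,cy,rr),onz(d,[[cx,cy]],.046))
E
python3 - <<'E'
from m import *
z=np.load("w2.npz");d={k:z[k] for k in z};d["k1"]=float(d["k1"])
rack(d)
s=ctrl.get_state();p=s["position"];print(p)
h=hsv(d);m=(h[...,0]>12)&(h[...,0]<30)&(h[...,1]>110)&(h[...,2]>50);m[:240]=0;m[292:]=0;m[:,:265]=0;m[:,365:]=0
ys,xs=np.nonzero(m);top=ys.min();print("apex",top,xs[ys==top].mean(),"ring edge at",onz(d,[[xs[ys==top].mean(),top]],p[2]-.005))
c2=cv2.resize(d["image"][90:190,190:410],(800,364),interpolation=2);cv2.imwrite("pics/c2.png",c2[:,:,::-1])
E
```

```text
corners [[404.0, 98.0], [401.0, 179.0], [205.0, 183.0], [198.0, 103.0]]
[[0.5743 0.0723 0.04  ]
 [0.5166 0.071  0.04  ]
 [0.5133 0.2189 0.04  ]
 [0.5707 0.22   0.04  ]]
rect mm ((543.7300415039062, 145.58795166015625), (57.754844665527344, 147.93359375), 1.351844072341919)
edge yaw [np.float64(-178.6), np.float64(91.3), np.float64(1.1), np.float64(-88.6)] [np.float64(0.0578), np.float64(0.1479), np.float64(0.0574), np.float64(0.1477)]
post [246.1988 143.0851] 1786 (245.6165008544922, 143.86569213867188, 24.918289184570312) [[0.5423 0.186  0.046 ]]
post [356.9287 140.4062] 1024 (356.9117736816406, 140.3235321044922, 18.346288681030273) [[0.5449 0.1058 0.046 ]]
[0.48   0.1378 0.1686]
apex 256 311.5 ring edge at [[0.4955 0.1385 0.1636]]
```

View pics/c2.png

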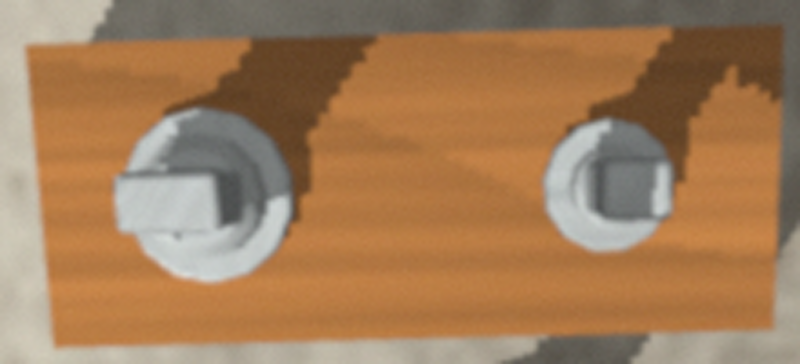

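```bash

python3 -m handwheel '[{"x":0.03,"y":-0.022,"z":0,"wx":0,"wy":0,"wz":0},{"x":0.0645,"y":-0.0462,"z":0,"wx":0,"wy":0,"wz":0},{"x":0.0645,"y":-0.0462,"z":0,"wx":0,"wy":0,"wz":0},{"x":0.0645,"y":-0.0462,"z":0.03,"wx":0,"wy":0,"wz":0},{"x":0.0645,"y":-0.0462,"z":0.06,"wx":0,"wy":0,"wz":0},{"x":0.0645,"y":-0.0462,"z":0.08,"wx":0,"wy":0,"wz":0},{"x":0.0645,"y":-0.0462,"z":0.1,"wx":0,"wy":0,"wz":0},{"x":0.0645,"y":-0.0462,"z":0.1,"wx":0,"wy":0,"wz":0},{"x":0.0645,"y":-0.0462,"z":0.1,"wx":0,"wy":0,"wz":0}]'
python3 - <<'E'
from h import *
d=view("wrist");cv2.imwrite("pics/w3.png",cv2.resize(d["image"][170:340,210:410],(800,600),interpolation=2)[:,:,::-1])
np.savez("w3.npz",image=d["image"],c2w=d["c2w"],K=d["K"],k1=d["k1"])
target([.5445,.184,.06],down(0))
E
```

```text
time: 4.4
position: [0.5442, 0.183, 0.0681]
tool_rot: [3.14, -0.005, -0.004]
ft_force: [-0.8, 0.7, 0.1]
grip_width: 0.399
grip_force: 15.0
shift [-0.0007 -0.0002  0.0095] turn [ 0.03 -0.   -0.16]
```

View pics/w3.png

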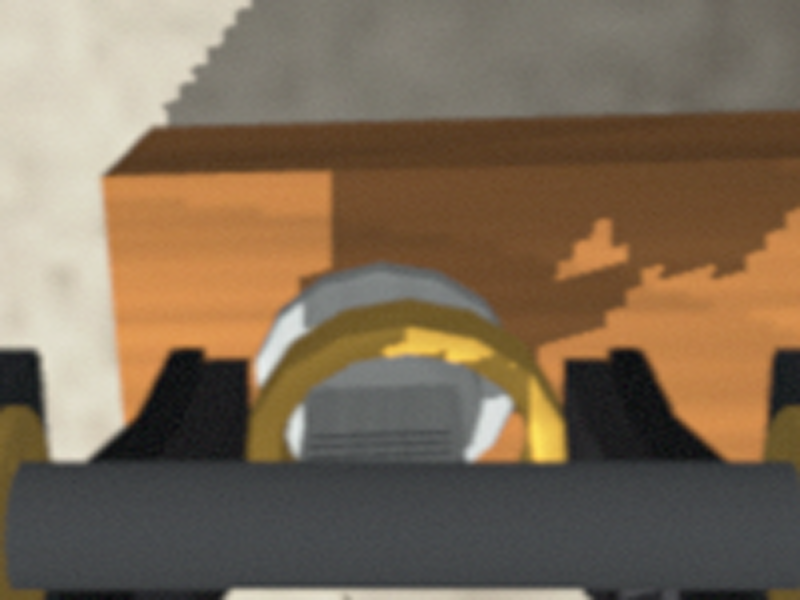

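Close view: the held ring is centred at crop column 406 (px 311.5). The flange behind it is centred near column 383 (px 306), so the ring must go left (+y) about 2.5 mm. I compute this from the edges.

```bash
python3 - <<'E'
from m import *
z=np.load("w3.npz");d={k:z[k] for k in z};d["k1"]=float(d["k1"])
f=lambda u,v:(210+u/4,170+v*170/600)
print("flange apex",onz(d,[f(383,265)],.046),"L/R",onz(d,[f(257,372),f(511,330)],.046))
pz=.0678
print("ring apex bottom",onz(d,[f(406,302)],pz-.005),"L/R",onz(d,[f(248,455),f(566,455)],pz))
h=hsv(d);b=((h[...,1]<60)&(h[...,2]>60)).astype(np.uint8)
E
```

```text
flange apex [[0.56   0.1851 0.046 ]] L/R [[0.544  0.2012 0.046 ]
 [0.5503 0.169  0.046 ]]
ring apex bottom [[0.56   0.1823 0.0628]] L/R [[0.5409 0.2003 0.0678]
 [0.5408 0.1641 0.0678]]
```

```bash

python3 -m handwheel '[{"x":0.001,"y":-0.0029,"z":0,"wx":0,"wy":0,"wz":0},{"x":0.001,"y":-0.0029,"z":0,"wx":0,"wy":0,"wz":0},{"x":0.001,"y":-0.0029,"z":0.005,"wx":0,"wy":0,"wz":0},{"x":0.001,"y":-0.0029,"z":0.009,"wx":0,"wy":0,"wz":0},{"x":0.001,"y":-0.0029,"z":0.009,"wx":0,"wy":0,"wz":0},{"x":0.001,"y":-0.0029,"z":0.009,"wx":0,"wy":0,"wz":0}]'
```

```text
time: 4.95
position: [0.5453, 0.1878, 0.0598]
tool_rot: [3.141, -0.001, -0.001]
ft_force: [-0.3, -1.3, 0.1]
grip_width: 0.406
grip_force: 15.0
```

```bash

python3 -m handwheel '[{"x":0,"y":0,"z":0.003,"wx":0,"wy":0,"wz":0},{"x":0,"y":0,"z":0.005,"wx":0,"wy":0,"wz":0},{"x":0,"y":0,"z":0.005,"wx":0,"wy":0,"wz":0}]'
```

```text
time: 5.2
position: [0.5451, 0.1879, 0.0543]
tool_rot: [3.141, -0.001, -0.002]
ft_force: [-1.2, -1.4, -1.0]
grip_width: 0.398
grip_force: 15.0
```

```bash

python3 -m handwheel '[{"x":0,"y":0,"z":0.002,"wx":0,"wy":0,"wz":0},{"x":0,"y":0,"z":0.0035,"wx":0,"wy":0,"wz":0},{"x":0,"y":0,"z":0.0035,"wx":0,"wy":0,"wz":0},{"x":0,"y":0,"z":0.0035,"wx":0,"wy":0,"wz":0}]'
python3 -m handwheel '[{"x":0,"y":0,"z":0,"wx":0,"wy":0,"wz":0},{"x":0,"y":0,"z":0,"wx":0,"wy":0,"wz":0},{"x":0,"y":0,"z":0,"wx":0,"wy":0,"wz":0}]' 0.05
python3 -m handwheel '[{"x":0,"y":0,"z":-0.04,"wx":0,"wy":0,"wz":0},{"x":0,"y":0.01,"z":-0.08,"wx":0,"wy":0,"wz":0},{"x":-0.03,"y":0.03,"z":-0.1,"wx":0,"wy":0,"wz":0},{"x":-0.06,"y":0.05,"z":-0.12,"wx":0,"wy":0,"wz":0},{"x":-0.06,"y":0.05,"z":-0.12,"wx":0,"wy":0,"wz":0},{"x":-0.06,"y":0.05,"z":-0.12,"wx":0,"wy":0,"wz":0}]'
python3 - <<'E'
from h import *
d=view("wrist");np.savez("w4.npz",image=d["image"],c2w=d["c2w"],K=d["K"],k1=d["k1"])
cv2.imwrite("pics/w4.png",cv2.resize(d["image"][70:220,190:430],(800,500),interpolation=2)[:,:,::-1])
target([.457,-.07,.09],down(0))
E
```

```text
time: 5.53
position: [0.5456, 0.1884, 0.0513]
tool_rot: [-3.141, 0.001, -0.0]
ft_force: [-0.5, -0.0, -1.2]
grip_width: 0.403
grip_force: 15.0
time: 5.78
position: [0.5461, 0.1886, 0.0518]
tool_rot: [-3.141, 0.001, -0.002]
ft_force: [0.2, -0.1, 0.5]
grip_width: 0.532
grip_force: 0.0
time: 6.28
position: [0.4863, 0.1373, 0.1737]
tool_rot: [3.139, -0.004, 0.009]
ft_force: [0.1, 0.5, -0.5]
grip_width: 0.575
grip_force: 0.0
shift [-0.0292  0.2079  0.0825] turn [ 0.05 -0.19 -0.1 ]
```

View pics/w4.png

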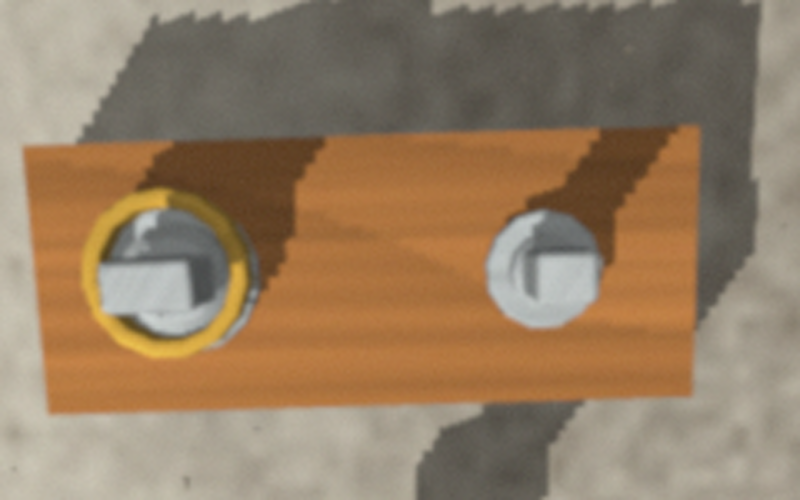

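The wide ring encircles the thick spindle at crop (165,272), flat on its flange. Next is the small ring.

```bash

python3 -m handwheel '[{"x":-0.006,"y":0.04,"z":0,"wx":0,"wy":0,"wz":0},{"x":-0.012,"y":0.08,"z":0,"wx":0,"wy":0,"wz":0},{"x":-0.018,"y":0.12,"z":0.01,"wx":0,"wy":0,"wz":0},{"x":-0.024,"y":0.16,"z":0.02,"wx":0,"wy":0,"wz":0},{"x":-0.029,"y":0.195,"z":0.04,"wx":0,"wy":0,"wz":0},{"x":-0.029,"y":0.208,"z":0.075,"wx":0,"wy":0,"wz":0},{"x":-0.029,"y":0.208,"z":0.11,"wx":0,"wy":0,"wz":0},{"x":-0.029,"y":0.208,"z":0.11,"wx":0,"wy":0,"wz":0},{"x":-0.029,"y":0.208,"z":0.11,"wx":0,"wy":0,"wz":0}]'
python3 - <<'E'
from h import *
d=view("wrist")
h=hsv(d);m=(h[...,0]>12)&(h[...,0]<30)&(h[...,1]>110)&(h[...,2]>50)
for c,a,l in blobs(m,200):
    r=cv2.minAreaRect(cv2.findNonZero(l.astype(np.uint8)));print(c,a,r[1],onz(d,[r[0]],.006))
target([.4575,-.0715,.004],down(0))
E
```

```text
time: 7.08
position: [0.455, -0.0683, 0.0594]
tool_rot: [-3.138, -0.001, 0.009]
ft_force: [0.6, -0.6, -0.2]
grip_width: 0.573
grip_force: 0.0
[26.69799161 92.19994005] 6672 (136.0, 65.0) [[0.54899666 0.07833514 0.006     ]]
[314.83934708 252.84020619] 1164 (49.0, 46.0) [[ 0.45698764 -0.07079922  0.006     ]]
[175.39593909 319.56751269] 985 (24.83915138244629, 68.57655334472656) [[0.41378716 0.01372758 0.006     ]]
[446.97543501 319.51688843] 977 (68.49382019042969, 24.11553382873535) [[ 0.41437807 -0.15086887  0.006     ]]
[413.59219566 376.84473757] 7278 (441.0, 20.0) [[ 0.37477546 -0.1247001   0.006     ]]
shift [0.0006 0.0033 0.0574] turn [-0.11  0.07  0.08]
```

```bash

python3 -m handwheel '[{"x":0.001,"y":0.003,"z":0.03,"wx":0,"wy":0,"wz":0},{"x":0.001,"y":0.003,"z":0.056,"wx":0,"wy":0,"wz":0},{"x":0.001,"y":0.003,"z":0.056,"wx":0,"wy":0,"wz":0},{"x":0.001,"y":0.003,"z":0.056,"wx":0,"wy":0,"wz":0}]'
python3 -m handwheel '[{"x":0.001,"y":0,"z":0,"wx":0,"wy":0,"wz":0},{"x":0,"y":0,"z":0,"wx":0,"wy":0,"wz":0},{"x":0,"y":0,"z":0,"wx":0,"wy":0,"wz":0},{"x":0,"y":0,"z":0,"wx":0,"wy":0,"wz":0},{"x":0,"y":0,"z":0,"wx":0,"wy":0,"wz":0},{"x":0,"y":0,"z":0,"wx":0,"wy":0,"wz":0}]' 0.015 15
```

```text
time: 7.47
position: [0.4583, -0.0717, 0.0065]
tool_rot: [-3.141, -0.002, -0.0]
ft_force: [1.2, 0.1, 0.6]
grip_width: 0.576
grip_force: 0.0
time: 7.97
position: [0.4582, -0.0729, 0.0065]
tool_rot: [3.141, -0.002, 0.002]
ft_force: [-1.3, 0.7, 5.2]
grip_width: 0.305
grip_force: 15.0
```

```bash

python3 -m handwheel '[{"x":0,"y":0,"z":-0.04,"wx":0,"wy":0,"wz":0},{"x":0,"y":0,"z":-0.08,"wx":0,"wy":0,"wz":0},{"x":0.01,"y":-0.02,"z":-0.11,"wx":0,"wy":0,"wz":0},{"x":0.025,"y":-0.05,"z":-0.13,"wx":0,"wy":0,"wz":0},{"x":0.04,"y":-0.085,"z":-0.13,"wx":0,"wy":0,"wz":0},{"x":0.06,"y":-0.12,"z":-0.13,"wx":0,"wy":0,"wz":0},{"x":0.075,"y":-0.155,"z":-0.13,"wx":0,"wy":0,"wz":0},{"x":0.088,"y":-0.18,"z":-0.13,"wx":0,"wy":0,"wz":0},{"x":0.088,"y":-0.18,"z":-0.13,"wx":0,"wy":0,"wz":0},{"x":0.088,"y":-0.18,"z":-0.13,"wx":0,"wy":0,"wz":0}]'
python3 -m handwheel '[{"x":0,"y":0,"z":0.03,"wx":0,"wy":0,"wz":0},{"x":0,"y":0,"z":0.055,"wx":0,"wy":0,"wz":0},{"x":0,"y":0,"z":0.067,"wx":0,"wy":0,"wz":0},{"x":0,"y":0,"z":0.067,"wx":0,"wy":0,"wz":0},{"x":0,"y":0,"z":0.067,"wx":0,"wy":0,"wz":0}]'
python3 - <<'E'
from h import *
s=ctrl.get_state();print(s["position"],s["tool_rot"],s["ft_force"])
d=view("wrist");cv2.imwrite("pics/w5.png",cv2.resize(d["image"][170:340,210:410],(800,600),interpolation=2)[:,:,::-1])
np.savez("w5.npz",image=d["image"],c2w=d["c2w"],K=d["K"],k1=d["k1"])
E
```

```text
time: 8.8
position: [0.5453, 0.1091, 0.1351]
tool_rot: [-3.141, -0.005, 0.002]
ft_force: [0.0, -0.5, 0.5]
grip_width: 0.303
grip_force: 15.0
time: 9.22
position: [0.5452, 0.1061, 0.0684]
tool_rot: [3.141, -0.003, -0.002]
ft_force: [0.4, 0.2, 0.0]
grip_width: 0.306
grip_force: 15.0
[0.54517207 0.10605488 0.06842051] [ 3.14094933e+00 -3.17756912e-03 -1.92754746e-03] [0.36223266 0.23411014 0.00714623]
```

View pics/w5.png

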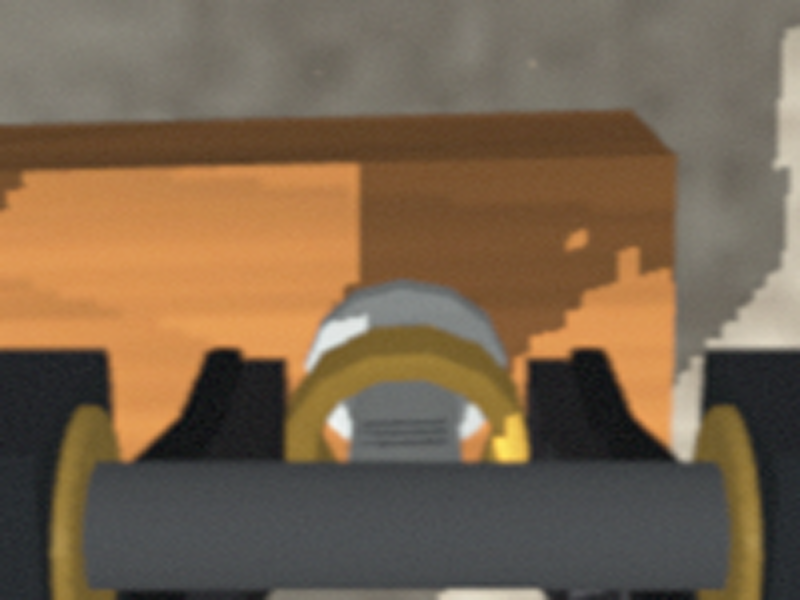

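The flange apex is at crop (405,281) and the ring's front edge at (407,325), so they are aligned sideways.

```bash
python3 - <<'E'
from m import *
z=np.load("w5.npz");d={k:z[k] for k in z};d["k1"]=float(d["k1"])
f=lambda u,v:(210+u/4,170+v*170/600)
print("flange centre",onz(d,[f(405,281)],.046)-[.013,0,0])
print("ring centre",onz(d,[f(407,325)],.0685-.0065)-[.014,0,0])
E
```

```text
flange centre [[0.5456 0.1055 0.046 ]]
ring centre [[0.5435 0.1053 0.062 ]]
```

```bash

python3 -m handwheel '[{"x":0.002,"y":0,"z":0,"wx":0,"wy":0,"wz":0},{"x":0.002,"y":0,"z":0,"wx":0,"wy":0,"wz":0},{"x":0.002,"y":0,"z":0.004,"wx":0,"wy":0,"wz":0},{"x":0.002,"y":0,"z":0.008,"wx":0,"wy":0,"wz":0},{"x":0.002,"y":0,"z":0.008,"wx":0,"wy":0,"wz":0},{"x":0.002,"y":0,"z":0.008,"wx":0,"wy":0,"wz":0}]'
python3 -m handwheel '[{"x":0,"y":0,"z":0.002,"wx":0,"wy":0,"wz":0},{"x":0,"y":0,"z":0.003,"wx":0,"wy":0,"wz":0},{"x":0,"y":0,"z":0.003,"wx":0,"wy":0,"wz":0}]'
```

```text
time: 9.77
position: [0.5473, 0.1072, 0.0602]
tool_rot: [3.142, -0.001, -0.001]
ft_force: [-0.5, 0.9, -0.8]
grip_width: 0.309
grip_force: 15.0
time: 10.02
position: [0.5474, 0.1072, 0.0572]
tool_rot: [3.142, -0.001, -0.001]
ft_force: [0.6, -0.3, -0.2]
grip_width: 0.307
grip_force: 15.0
```

```bash

python3 -m handwheel '[{"x":0,"y":0,"z":0.002,"wx":0,"wy":0,"wz":0},{"x":0,"y":0,"z":0.0045,"wx":0,"wy":0,"wz":0},{"x":0,"y":0,"z":0.0045,"wx":0,"wy":0,"wz":0},{"x":0,"y":0,"z":0.0045,"wx":0,"wy":0,"wz":0}]'
python3 -m handwheel '[{"x":0,"y":0,"z":0,"wx":0,"wy":0,"wz":0},{"x":0,"y":0,"z":0,"wx":0,"wy":0,"wz":0},{"x":0,"y":0,"z":0,"wx":0,"wy":0,"wz":0}]' 0.045
python3 -m handwheel '[{"x":0,"y":0,"z":-0.04,"wx":0,"wy":0,"wz":0},{"x":0,"y":0,"z":-0.08,"wx":0,"wy":0,"wz":0},{"x":-0.03,"y":-0.03,"z":-0.1,"wx":0,"wy":0,"wz":0},{"x":-0.06,"y":-0.04,"z":-0.12,"wx":0,"wy":0,"wz":0},{"x":-0.06,"y":-0.04,"z":-0.12,"wx":0,"wy":0,"wz":0},{"x":-0.06,"y":-0.04,"z":-0.12,"wx":0,"wy":0,"wz":0}]'
python3 - <<'E'
from h import *
d=view("wrist");s=view("side");np.savez("w6.npz",image=d["image"],c2w=d["c2w"],K=d["K"],k1=d["k1"])
print(ctrl.get_state()["position"])
a=cv2.resize(d["image"][70:220,190:430],(800,400),interpolation=2)
b=cv2.resize(s["image"][270:350,260:340],(400,200)[::1],interpolation=2)
c=cv2.resize(s["image"][110:240,255:340],(400,200),interpolation=2)
cv2.imwrite("pics/w6.png",np.vstack([a,np.hstack([b,c])])[:,:,::-1])
E
```

```text
time: 10.35
position: [0.5474, 0.1071, 0.0528]
tool_rot: [3.141, -0.001, -0.001]
ft_force: [0.2, -1.0, -0.7]
grip_width: 0.305
grip_force: 15.0
time: 10.6
position: [0.5478, 0.1073, 0.0532]
tool_rot: [-3.141, 0.001, -0.001]
ft_force: [-0.7, -0.3, -0.8]
grip_width: 0.455
grip_force: 0.0
time: 11.1
position: [0.4875, 0.1488, 0.1752]
tool_rot: [3.14, 0.004, 0.008]
ft_force: [0.5, -0.3, 0.3]
grip_width: 0.516
grip_force: 0.0
[0.48799475 0.14645423 0.17296441]
```

View pics/w6.png

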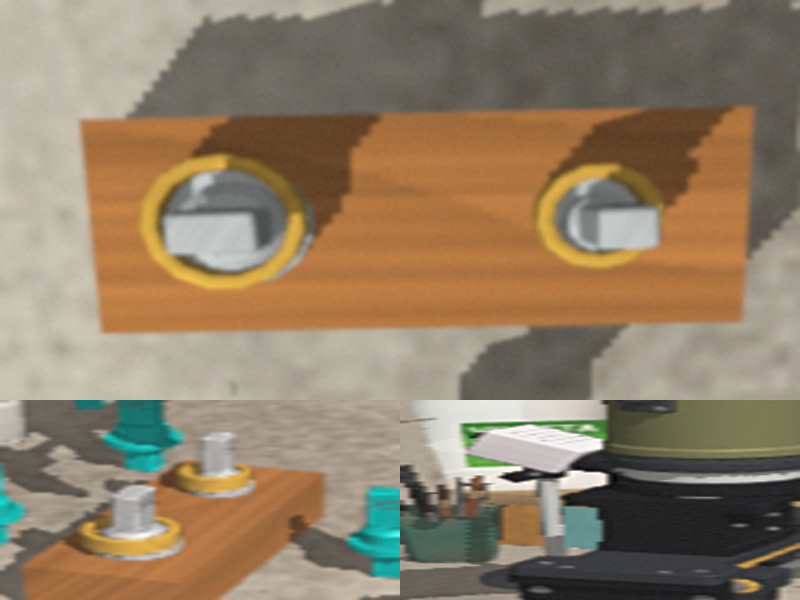

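Both rings are seated: the crop shows wide at (222,220) and small at (598,215), and the side view shows both flat on their flanges. That was my tenth and last picture, so the rest is numeric. I compute the camera pose from the first images and set up the tab grasp.

```bash
python3 - <<'E'
from m import *
target([.544,.1865,.0615],down(1.2))
t=view("top");s=view("side")
f=lambda u,v:(400+u/4,140+v/4)
F=onz(t,[f(190,155),f(278,162)],.243);B=onz(t,[f(205,30),f(297,38)],.270)
print("front",F,"back",B)
for a,b in zip(F,B): v=b-a;print("yaw edge",np.degrees(np.arctan2(v[1],v[0])),np.linalg.norm(v[:2]))
v=F[1]-F[0];print("yaw front",np.degrees(np.arctan2(v[1],v[0]))+90,np.linalg.norm(v));v=B[1]-B[0];print("yaw back",np.degrees(np.arctan2(v[1],v[0]))+90,np.linalg.norm(v))
print("lens upper rim",onz(t,[f(222,200)],.2265),"tri",tri(t,[f(222,197)],s,[(303.4,152.7)]))
print("foot",onz(t,[f(150,195)],.006))
E
```

```text
shift [ 0.0559 -0.0402  0.1115] turn [ 0.06 -0.05 -1.28]
front [[ 0.7192 -0.2576  0.243 ]
 [ 0.7165 -0.303   0.243 ]] back [[ 0.7769 -0.2609  0.27  ]
 [ 0.7739 -0.3077  0.27  ]]
yaw edge -3.2556874840731798 0.057719624523976325
yaw edge -4.675772243444106 0.057561597387211644
yaw front -3.417592652069075 0.04552215516192357
yaw back -3.6270998283535647 0.04694948687789641
lens upper rim [[ 0.7    -0.2775  0.2265]] tri (array([ 0.7049, -0.2805,  0.2138]), np.float64(0.0005601952557697055))
foot [[ 0.755  -0.2855  0.006 ]]
```

```bash

python3 -m handwheel '[{"x":0.03,"y":-0.02,"z":0.01,"wx":0,"wy":0,"wz":-1.3},{"x":0.056,"y":-0.04,"z":0.03,"wx":0,"wy":0,"wz":-1.3},{"x":0.056,"y":-0.04,"z":0.05,"wx":0,"wy":0,"wz":-1.3},{"x":0.056,"y":-0.04,"z":0.08,"wx":0,"wy":0,"wz":-1.3},{"x":0.056,"y":-0.04,"z":0.1,"wx":0,"wy":0,"wz":-1.3},{"x":0.056,"y":-0.04,"z":0.111,"wx":0,"wy":0,"wz":-1.3},{"x":0.056,"y":-0.04,"z":0.111,"wx":0,"wy":0,"wz":-1.3},{"x":0.056,"y":-0.04,"z":0.111,"wx":0,"wy":0,"wz":-1.3}]'
python3 - <<'E'
from h import *
target([.544,.1865,.0615],down(1.2))
E
```

```text
time: 11.97
position: [0.5437, 0.1868, 0.0614]
tool_rot: [-3.141, -0.033, 0.002]
ft_force: [0.1, -0.5, 0.4]
grip_width: 0.52
grip_force: 0.0
shift [ 0.0003  0.0003 -0.0001] turn [-0.01  0.09  0.01]
```

```bash

python3 -m handwheel '[{"x":0,"y":0,"z":0,"wx":0,"wy":0,"wz":0},{"x":0,"y":0,"z":0,"wx":0,"wy":0,"wz":0},{"x":0,"y":0,"z":0,"wx":0,"wy":0,"wz":0},{"x":0,"y":0,"z":0,"wx":0,"wy":0,"wz":0},{"x":0,"y":0,"z":0,"wx":0,"wy":0,"wz":0},{"x":0,"y":0,"z":0,"wx":0,"wy":0,"wz":0}]' 0.008 45
python3 -m handwheel '[{"x":0,"y":0,"z":-0.01,"wx":0,"wy":0,"wz":0},{"x":0,"y":0,"z":-0.02,"wx":0,"wy":0,"wz":0},{"x":0,"y":0,"z":-0.03,"wx":0,"wy":0,"wz":0},{"x":0,"y":0,"z":-0.05,"wx":0,"wy":0,"wz":0},{"x":0,"y":0,"z":-0.08,"wx":0,"wy":0,"wz":0},{"x":0,"y":0,"z":-0.11,"wx":0,"wy":0,"wz":0},{"x":0,"y":0,"z":-0.11,"wx":0,"wy":0,"wz":0},{"x":0,"y":0,"z":-0.11,"wx":0,"wy":0,"wz":0}]'
python3 - <<'E'
from m import *
s=ctrl.get_state();p=s["position"];print(p,s["joint_positions"])
np.savez("st.npz",p=p,r=s["tool_rot"])
d=view("wrist");np.savez("w7.npz",image=d["image"],c2w=d["c2w"],K=d["K"],k1=d["k1"])
h=hsv(d);m=(h[...,0]>12)&(h[...,0]<30)&(h[...,1]>110)&(h[...,2]>50)
for c,a,l in blobs(m,100):
    ys,xs=np.nonzero(l);print(c,a,xs.min(),xs.max(),ys.min(),xs[ys==ys.min()].mean())
print("expected ring front px",proj(d,p+[[.018,0,-.008],[.018,0,-.02]]))
E
```

```text
time: 12.47
position: [0.5441, 0.187, 0.0626]
tool_rot: [3.141, 0.034, 0.002]
ft_force: [0.2, -0.5, 2.2]
grip_width: 0.199
grip_force: 44.9
time: 13.13
position: [0.545, 0.1879, 0.1749]
tool_rot: [-3.141, -0.035, -0.008]
ft_force: [-0.4, -0.4, -2.9]
grip_width: 0.2
grip_force: 44.9
[0.545  0.1879 0.1749] [ 0.2555  0.2641 -0.737   1.6864  0.187   1.2578 -2.0701]
[360.9994 223.8074] 13834 270 461 185 413.8936170212766
[250.1617 320.2   ] 600 245 259 285 252.0
[372.0655 319.8672] 595 363 378 285 370.0
[327.8309 376.7823] 7314 93 531 364 376.0
expected ring front px [[310.9729 249.2218]
 [311.0152 242.2711]]
```

```bash
cat >> m.py <<'E'
PSI=-3.7;LENS=np.array([.7058,-.2796,.212])
def headR(psi=PSI): return R.from_euler("z",psi,degrees=True)*R.from_euler("y",-25,degrees=True)
def final(back=0.,lens=LENS,psi=PSI,roff=(0,0,.0105)):
    H=headR(psi);Rt=H*R.from_euler("x",180,degrees=True)
    V=lens-H.apply([.1+back,0,0]);return V-Rt.apply(roff),Rt
E
python3 - <<'E'
from m import *
P,Rt=final();print(P,headR().apply([1,0,0]),headR().apply([0,0,1]));target(P-[.07,0,0],Rt);target(P,Rt)
E
```

```text
[ 0.6109 -0.2735  0.1793] [ 0.9044 -0.0585  0.4226] [-0.4217  0.0273  0.9063]
shift [-0.013   0.4606 -0.0063] turn [-1.07 24.9   4.88]
shift [ 0.057   0.4621 -0.0062] turn [-1.07 24.9   4.88]
```

```bash

python3 -m handwheel '[{"x":0,"y":0.035,"z":-0.01,"wx":0,"wy":0,"wz":0},{"x":-0.003,"y":0.075,"z":-0.02,"wx":0,"wy":0,"wz":0},{"x":-0.006,"y":0.115,"z":-0.02,"wx":0,"wy":0,"wz":1},{"x":-0.01,"y":0.155,"z":-0.02,"wx":0,"wy":2,"wz":2},{"x":-0.013,"y":0.195,"z":-0.02,"wx":0,"wy":5,"wz":3},{"x":-0.013,"y":0.235,"z":-0.02,"wx":0,"wy":9,"wz":4},{"x":-0.013,"y":0.275,"z":-0.02,"wx":-0.5,"wy":13,"wz":4.9},{"x":-0.013,"y":0.315,"z":-0.02,"wx":-1,"wy":17,"wz":4.9},{"x":-0.013,"y":0.355,"z":-0.02,"wx":-1,"wy":21,"wz":4.9},{"x":-0.013,"y":0.395,"z":-0.02,"wx":-1.1,"wy":24.9,"wz":4.9}]'
python3 - <<'E'
from m import *
P,Rt=final();target(P-[.07,0,-.01],Rt);print(ctrl.get_state()["joint_positions"])
E
```

```text
time: 14.02
position: [0.5375, -0.2096, 0.1908]
tool_rot: [3.051, -0.1, 0.676]
ft_force: [1.2, 0.7, -1.9]
grip_width: 0.202
grip_force: 44.9
shift [0.0062 0.0635 0.0047] turn [ 0.08  0.02 -0.02]
[ 0.7954 -0.092  -0.3555  2.0378 -0.259   0.7956 -1.0566]
```

Next I rise and tilt forward to get a close wrist measurement of the camera head.

```bash

python3 -m handwheel '[{"x":0.015,"y":0.02,"z":-0.03,"wx":0,"wy":4,"wz":0},{"x":0.03,"y":0.04,"z":-0.06,"wx":0,"wy":8,"wz":0},{"x":0.045,"y":0.0635,"z":-0.09,"wx":0,"wy":12,"wz":0},{"x":0.05,"y":0.0635,"z":-0.11,"wx":0,"wy":15,"wz":0},{"x":0.05,"y":0.0635,"z":-0.11,"wx":0,"wy":15,"wz":0},{"x":0.05,"y":0.0635,"z":-0.11,"wx":0,"wy":15,"wz":0},{"x":0.05,"y":0.0635,"z":-0.11,"wx":0,"wy":15,"wz":0}]'
python3 - <<'E'
from m import *
d=view("wrist");s=ctrl.get_state();print(s["position"],s["joint_positions"])
np.savez("w8.npz",image=d["image"],c2w=d["c2w"],K=d["K"],k1=d["k1"],p=s["position"],r=s["tool_rot"])
H=headR()
C=LENS+H.apply([[.024,.023,.023],[.024,-.023,.023],[.088,-.023,.023],[.088,.023,.023],[0,0,0]])
q=proj(d,C);print("expected",q)
im=d["image"];h=hsv(d)
for x,y in q.astype(int):
    if 0<=x<640 and 0<=y<480: print(im[max(y-3,0):y+4:3,max(x-3,0):x+4:3].tolist())
m=(h[...,1]<40)&(h[...,2]>190)
for c,a,l in blobs(m,300):
    k=max(cv2.findContours(l.astype(np.uint8),0,2)[0],key=cv2.contourArea)
    print(c,a,cv2.boundingRect(k),cv2.approxPolyDP(cv2.convexHull(k),6,True)[:,0].tolist())
E
```

```text
time: 14.6
position: [0.5337, -0.2693, 0.3098]
tool_rot: [2.936, -0.093, 1.058]
ft_force: [0.1, 0.8, -2.2]
grip_width: 0.198
grip_force: 44.9
[ 0.534  -0.2692  0.3098] [ 0.8373 -0.2301 -0.1691  2.017  -0.5657  0.8316 -0.6967]
expected [[282.1795  95.454 ]
 [338.7035  95.4724]
 [338.8081  16.9298]
 [282.315   16.9495]
 [310.5282 132.4569]]
[[[68, 68, 65], [30, 32, 34], [198, 195, 197]], [[43, 43, 48], [39, 41, 43], [121, 121, 122]], [[47, 46, 51], [46, 45, 49], [82, 80, 83]]]
[[[247, 247, 248], [187, 185, 187], [74, 102, 87]], [[199, 197, 198], [119, 124, 123], [70, 105, 92]], [[139, 137, 139], [99, 109, 107], [69, 107, 94]]]
[[[165, 160, 146], [153, 145, 131], [158, 152, 138]], [[169, 165, 151], [162, 155, 141], [163, 156, 143]], [[220, 216, 214], [197, 193, 189], [167, 162, 148]]]
[[[174, 169, 155], [175, 171, 157], [172, 168, 153]], [[172, 168, 153], [182, 177, 163], [175, 172, 157]], [[170, 165, 152], [177, 171, 157], [176, 172, 158]]]
[[[85, 95, 94], [91, 98, 98], [86, 94, 95]], [[60, 64, 66], [58, 60, 61], [61, 64, 67]], [[146, 145, 134], [124, 128, 127], [112, 115, 115]]]
[509.3777  59.6506] 6482 (434, 0, 142, 115) [[575, 0], [541, 79], [504, 113], [475, 111], [435, 80], [436, 56], [494, 0]]
[312.2977  56.4229] 4162 (284, 18, 58, 78) [[290, 18], [341, 22], [335, 95], [285, 92]]
[142.012  154.8964] 415 (132, 139, 28, 38) [[159, 139], [140, 176], [133, 141]]
[116.7601 171.2295] 1159 (85, 140, 57, 62) [[127, 140], [141, 189], [106, 201], [87, 182], [88, 149]]
[341.5603 239.8279] 5438 (237, 182, 183, 111) [[412, 229], [419, 266], [260, 292], [237, 266], [281, 211], [344, 184], [375, 185]]
[148.7134 222.5915] 656 (129, 197, 47, 47) [[172, 198], [174, 211], [146, 243], [129, 235], [134, 216]]
[ 67.2391 243.4991] 527 (54, 229, 36, 37) [[60, 231], [75, 232], [88, 265], [55, 248]]
[310.2418 353.2464] 1319 (287, 338, 48, 32) [[333, 339], [327, 368], [287, 368], [290, 338]]
```

```bash
python3 - <<'E'
from m import *
def quad(d,box,thr):
    x0,y0,x1,y1=box;g=d["image"].min(2).astype(float)
    m=np.zeros(g.shape,np.uint8);m[y0:y1,x0:x1]=g[y0:y1,x0:x1]>thr
    l=max(blobs(m),key=lambda b:b[1])[2];ys=np.nonzero(l)[0];xs=np.nonzero(l)[1]
    def cross(line,base): # subpixel ends of bright run
        i=np.nonzero(line>thr)[0];a,b=i[0],i[-1]
        return base+a-(line[a]-thr)/(line[a]-line[a-1]),base+b+(line[b]-thr)/(line[b]-line[b+1])
    hy=np.arange(ys.min()+int(.2*np.ptp(ys)),ys.max()-int(.2*np.ptp(ys)));hx=np.arange(xs.min()+int(.25*np.ptp(xs)),xs.max()-int(.25*np.ptp(xs)))
    LR=np.array([cross(g[y,x0:x1],x0) for y in hy]);TB=np.array([cross(g[y0:y1,x],y0) for x in hx])
    def rob(t,v):
        for _ in range(3):
            p=np.polyfit(t,v,1);r=np.abs(v-np.polyval(p,t));k=r<=max(.5,np.median(r)*2);t,v=t[k],v[k]
        return p
    L,Rr=rob(hy,LR[:,0]),rob(hy,LR[:,1]);T,B=rob(hx,TB[:,0]),rob(hx,TB[:,1])
    def X(a,b): y=(b[0]*a[1]+b[1])/(1-a[0]*b[0]);return (a[0]*y+a[1],y)
    return [X(L,B),X(Rr,B),X(L,T),X(Rr,T)]
def solve(d,q):
    q=np.array(q);F=onz(d,q[:2],.243);B=onz(d,q[2:],.270);v=B.mean(0)-F.mean(0);a=np.degrees(np.arctan2(v[1],v[0]))
    n=lambda p,q:np.degrees(np.arctan2(q[1]-p[1],q[0]-p[0]))+90
    print(q.round(1).tolist(),"w",np.linalg.norm(F[1]-F[0]),np.linalg.norm(B[1]-B[0]),"len",np.linalg.norm(v),"yaw sides",a,"front/back",n(F[0],F[1]),n(B[0],B[1]))
    c=(F.mean(0)+B.mean(0))/2;u=np.array([np.cos(np.radians(a)),np.sin(np.radians(a))])
    print("lens xy",c[:2]-u*(.056*np.cos(np.radians(25))-.023*np.sin(np.radians(25))))
z=np.load("w8.npz");d={k:z[k] for k in z};d["k1"]=float(d["k1"])
for t in(170,200,220): solve(d,quad(d,(265,5,360,110),t))
t=view("top");im=cv2.imread("pics/top0.png")[:,:,::-1];t["image"]=im
for k in(170,200): solve(t,quad(t,(440,142,485,190),k))
E
```

```text
[[283.2, 94.2], [338.0, 96.2], [286.3, 16.4], [341.8, 19.3]] w 0.04470856218148653 0.04528925433345826 len 0.0628229466076029 yaw sides -6.409623986925596 front/back -6.53329753598689 -8.212159062151414
lens xy [ 0.7055 -0.2791]
[[283.8, 93.5], [337.6, 95.4], [287.0, 17.2], [340.7, 19.6]] w 0.04391160916004972 0.043759727748989175 len 0.061523204487703105 yaw sides -6.226714745921603 front/back -6.294587974563555 -7.603504485846983
lens xy [ 0.7056 -0.2792]
[[284.3, 93.1], [337.2, 94.8], [287.5, 17.8], [339.9, 19.8]] w 0.04321911595637219 0.042653663993947176 len 0.0605484239013013 yaw sides -6.129790237595211 front/back -6.143946140714149 -6.929070429325492
lens xy [ 0.7056 -0.2792]
[[446.6, 177.6], [469.5, 180.9], [452.0, 147.3], [473.9, 150.2]] w 0.047428038421184565 0.04473396229450549 len 0.06251587714166888 yaw sides -5.363693356699924 front/back -7.078673051452441 -6.445990070219864
lens xy [ 0.7059 -0.2782]
[[447.4, 177.2], [468.6, 180.2], [452.6, 147.9], [473.2, 150.7]] w 0.044048636305202206 0.04218372943898021 len 0.060522694684969514 yaw sides -5.477047537077457 front/back -7.039643094556823 -6.405548202720851
lens xy [ 0.7058 -0.278 ]
```

```bash
sed -i 's/^PSI=.*/PSI=-6.4;LENS=np.array([.7056,-.279,.212])/' m.py; python3 - <<'E'
from m import *
z=np.load("w8.npz");d={k:z[k] for k in z};d["k1"]=float(d["k1"])
h=hsv(d);m=((h[...,0]>15)&(h[...,0]<30)&(h[...,1]>110)&(h[...,2]>50));m[300:]=0;m[:200]=0
for c,a,l in blobs(m,60):
    ys,xs=np.nonzero(l);print(c,a,xs.min(),xs.max(),ys.min(),ys.max(),xs[ys==ys.min()].mean())
Rt=R.from_rotvec(z["r"]);th=np.radians([0,90,180,270])
for zz,r in((.0045,.018),(.0165,.018),(.0165,.017),(.0225,.017)):
    print(zz,r,proj(d,z["p"]+Rt.apply(np.c_[r*np.cos(th),r*np.sin(th),0*th+zz]))[[0,1,3]].round(1).tolist())
P,Rt=final();print(P);target(P-[.07,0,0],Rt);target(P,Rt)
E
```

```text
[415.2513 207.0718] 195 408 424 200 221 416.0
[311.8677 262.1147] 741 281 342 252 271 312.5
[252.3191 293.1064] 141 247 259 285 299 252.0
[370.1357 293.2571] 140 363 376 285 299 370.0
0.0045 0.018 [[309.9, 249.9], [348.7, 287.1], [271.1, 287.0]]
0.0165 0.018 [[310.0, 242.7], [346.4, 277.7], [273.6, 277.7]]
0.0165 0.017 [[310.0, 244.7], [344.4, 277.7], [275.6, 277.7]]
0.0225 0.017 [[310.0, 241.3], [343.4, 273.5], [276.7, 273.4]]
[ 0.6111 -0.2684  0.1793]
shift [-0.0782 -0.0011  0.1051] turn [ -1.6  -14.66   2.36]
shift [-0.0245 -0.0054  0.1497] turn [ -1.6  -14.66   2.36]
```

```bash
sed -i 's/roff=(0,0,.0105)/roff=(-.003,.0007,.0105)/' m.py
python3 -m handwheel '[{"x":-0.02,"y":0,"z":0.02,"wx":-0.4,"wy":-4,"wz":0.6},{"x":-0.04,"y":0,"z":0.045,"wx":-0.8,"wy":-8,"wz":1.2},{"x":-0.06,"y":0,"z":0.075,"wx":-1.2,"wy":-12,"wz":2},{"x":-0.078,"y":-0.001,"z":0.105,"wx":-1.6,"wy":-14.7,"wz":2.4},{"x":-0.078,"y":-0.001,"z":0.105,"wx":-1.6,"wy":-14.7,"wz":2.4},{"x":-0.078,"y":-0.001,"z":0.105,"wx":-1.6,"wy":-14.7,"wz":2.4},{"x":-0.078,"y":-0.001,"z":0.105,"wx":-1.6,"wy":-14.7,"wz":2.4}]'
python3 - <<'E'
from m import *
P,Rt=final();print(P);target(P,Rt);print(ctrl.get_state()["joint_positions"])
d=view("wrist");p=ctrl.get_state()["position"]
h=hsv(d);m=((h[...,0]>15)&(h[...,0]<30)&(h[...,1]>110)&(h[...,2]>50));m[300:]=0;m[:200]=0
for c,a,l in blobs(m,60):
    ys,xs=np.nonzero(l);print(c,a,xs.min(),xs.max(),ys.min(),ys.max(),xs[ys==ys.min()].mean())
np.savez("w9.npz",image=d["image"],c2w=d["c2w"],K=d["K"],k1=d["k1"],p=p)
print(d["image"][236:262,312].tolist())
E
```

```text
time: 15.28
position: [0.5422, -0.2707, 0.1828]
tool_rot: [3.035, -0.174, 0.68]
ft_force: [-0.3, 0.4, -2.0]
grip_width: 0.201
grip_force: 44.9
[ 0.6139 -0.268   0.1805]
shift [ 0.0632 -0.0108  0.0323] turn [ 0.12 -0.27 -0.13]
[ 0.8386 -0.0154 -0.3128  1.988  -0.2514  0.7751 -1.0152]
[309.5107 261.7821] 748 280 340 252 272 309.5
[252.3125 293.0556] 144 247 259 285 299 252.0
[370.1408 293.0352] 142 364 376 285 299 370.0
[[189, 183, 165], [191, 184, 166], [191, 185, 166], [196, 190, 173], [198, 193, 174], [196, 189, 173], [196, 192, 175], [197, 191, 174], [189, 185, 169], [149, 146, 136], [103, 105, 102], [97, 99, 100], [113, 115, 116], [122, 127, 125], [118, 117, 110], [106, 93, 70], [102, 83, 42], [103, 82, 36], [105, 83, 38], [105, 86, 38], [101, 79, 33], [108, 86, 37], [121, 95, 41], [132, 107, 45], [135, 107, 49], [132, 104, 47]]
```

```bash

python3 -m handwheel '[{"x":0.016,"y":-0.003,"z":0.008,"wx":0,"wy":0,"wz":0},{"x":0.032,"y":-0.006,"z":0.016,"wx":0,"wy":-0.2,"wz":0},{"x":0.048,"y":-0.009,"z":0.024,"wx":0,"wy":-0.2,"wz":0},{"x":0.06,"y":-0.0105,"z":0.03,"wx":0,"wy":-0.2,"wz":0},{"x":0.063,"y":-0.0105,"z":0.032,"wx":0,"wy":-0.2,"wz":0},{"x":0.063,"y":-0.0105,"z":0.032,"wx":0,"wy":-0.2,"wz":0},{"x":0.063,"y":-0.0105,"z":0.032,"wx":0,"wy":-0.2,"wz":0},{"x":0.063,"y":-0.0105,"z":0.032,"wx":0,"wy":-0.2,"wz":0},{"x":0.063,"y":-0.0105,"z":0.032,"wx":0,"wy":-0.2,"wz":0}]'
python3 - <<'E'
from m import *
P,Rt=final();target(P,Rt)
d=view("wrist")
h=hsv(d);m=((h[...,0]>15)&(h[...,0]<30)&(h[...,1]>110)&(h[...,2]>50));m[300:]=0;m[:200]=0
for c,a,l in blobs(m,300):
    ys,xs=np.nonzero(l);print(c,a,xs.min(),xs.max(),ys.min(),ys.max(),xs[ys==ys.min()].mean())
E
```

```text
time: 16.08
position: [0.6122, -0.2692, 0.1806]
tool_rot: [3.036, -0.176, 0.673]
ft_force: [0.0, 0.1, -1.5]
grip_width: 0.199
grip_force: 44.9
shift [ 0.0014 -0.0014  0.0007] turn [ 0.22 -0.02 -0.2 ]
[309.7082 261.83  ] 747 280 341 252 272 309.0
```

```bash

python3 -m handwheel '[{"x":0.001,"y":-0.001,"z":0.0005,"wx":0,"wy":0,"wz":0},{"x":0.001,"y":-0.001,"z":0.0005,"wx":0,"wy":0,"wz":0},{"x":0.001,"y":-0.001,"z":0.0005,"wx":0,"wy":0,"wz":0},{"x":0.001,"y":-0.001,"z":0.0005,"wx":0,"wy":0,"wz":0},{"x":0.001,"y":-0.001,"z":0.0005,"wx":0,"wy":0,"wz":0},{"x":0.001,"y":-0.001,"z":0.0005,"wx":0,"wy":0,"wz":0}]'
python3 - <<'E'
from m import *
P,Rt=final();target(P,Rt);print(np.abs(ctrl.get_state()["qd"]).max())
s=view("side");h=hsv(s)
m=(h[...,0]>17)&(h[...,0]<30)&(h[...,1]>120)&(h[...,2]>60);m[:285]=0;m[330:]=0;m[:,:260]=0;m[:,340:]=0
for c,a,l in blobs(m,15): print("brass in side",c,a)
print("expected small ring",proj(s,[.5463,.1065,.052]),"empty thick",proj(s,[.545,.187,.052]))
E
```

```text
time: 16.63
position: [0.6143, -0.2676, 0.1801]
tool_rot: [3.037, -0.175, 0.673]
ft_force: [0.5, -0.6, -1.7]
grip_width: 0.202
grip_force: 44.9
shift [-0.0002  0.0004 -0.0006] turn [ 0.15 -0.01 -0.15]
0.00275765530393553
brass in side [301.8725 301.451 ] 102
expected small ring [[302.3679 300.3389]] empty thick [[285.3716 323.251 ]]
```

The small ring and thin post are still in the block, the wide ring is held at the view point, and the arm is still. I hand in the job.

```bash
python3 -c "from bench import ctrl;print(ctrl.close_job())"
```

```text
the job is handed in; nothing more can be done
None
```

I handed the job in at 16.6 s: both rings are seated on their posts, and the thick post with its ring is held still at the camera's view point, within a few mm by my own measurements; the thin post stayed in the block, and I saw no contact with the camera, mug, vial or tile but did not check them at the end.

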